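# Unlatch the organizer's top tray and hold it up level

## Task

I want to wipe the middle tier of the bamboo organizer: slide the catch on its front fully to the open end of its track, then take the top tray by its carrying bar and lift it straight up about 10 cm. Keep it level on the way, leave the other things on the bar alone, and finish still holding the tray level and still in the air above the organizer (do not put it down).

Things in the scene. Friction and masses are not known exactly. Their poses are not given: they have to be found in the camera images.
- organizer: Bamboo three-tier organizer, fixed to the bar, 196 mm (x) by 276 mm (y); origin on the bar surface under its centre, z up, front (-x) roughly towards the robot. The loose top tray sits on its 115 mm high corner posts between 10 mm high lips (2.5 mm play). An aluminium catch track runs along y on the front at x = -128 mm, y = -54 to 54 mm, up to 107 mm high.
- catch (a joint): Position in m of the dark steel sliding catch on the front track: 0 = locked, 0.060 = fully open (end stop). Opens along the organizer's +y, to the left seen from the robot. Starts at 0 to 0.015. Below about 0.03 its tongue lies over the tray's tab and blocks lifting. About 2 N friction; stays where it is left.
- catch_grip (a point): Point on the axis of the catch's upright grip, 160 mm above the bar surface, 12 mm below its top; axes as the organizer's. The grip is a post 16 mm wide along y and 24 mm along x, free on both y sides; a tongue (16 mm wide, 138 to 145 mm above the bar) points from it to the tray. Moves with the catch.
- tray: Loose empty bamboo top tray, 180 mm (x) by 260 mm (y), walls 35 mm high, 0.4 to 0.8 kg, balanced. Origin at the centre of its underside, 115 mm above the bar surface while seated; axes as the organizer's then. Uprights at its y ends hold a carrying bar. A 24 mm wide tab (y = -25 mm, 12 to 20 mm up) sticks out 16 mm from the front wall, under the catch's tongue.
- tray_handle (a point): Middle of the tray's carrying bar, 85 mm above the tray's underside (200 mm above the bar surface while seated), above the tray's centre of mass (within 3 mm). The carrying bar runs 244 mm along the tray's y, is 16 mm thick along x and 18 mm high, free underneath down to the tray floor; axes as the tray's.
- sugar_bowl: Bystander: closed white ceramic sugar bowl, 86 mm across, 95 mm high; origin at the centre of its underside.
- cup: Bystander: blue plastic cup, 76 mm across, 95 mm high; origin at the centre of its underside.
- jam_jar: Bystander: closed glass jam jar, 70 mm across, 95 mm high; origin at the centre of its underside.
- teaspoon: Bystander: steel teaspoon lying on the bar, 150 mm long along its x; origin on its underside.

How it is judged:
By the outcome, as a careful person would: the job done as asked, in the order asked, and still so for the second after the job is handed in, while the arm keeps its last pose, push and grip.
It also fails if it takes over 48 s, if anything falls off the work surface, if the arm or the gripper's body presses on something with over 40 N, if the wrist force passes 120 N, or if a joint passes its speed limit or range.

## Robot

A 7-joint arm with a two-finger parallel gripper is mounted at the origin on the work surface. World frame = base frame: x ahead of the robot, y to its left, z up, the work surface at z = 0. Lengths are in m, angles in rad, forces in N, time in s.
With the tool pointing down it reaches from about 0.4 to 0.85 m from the base axis. Payload 6.9 kg.
Tool frame: the origin (TCP) lies at the very end of the fingers, on their centre line; the grasp point (between the pads) lies 19 mm behind it; z points along the fingers, y is the line along which they close (so a half turn about z gives the same grasp; the last joint's range is limited). The gripper opens to 85 mm and grips with 20 to 120 N. Pads are 22 mm wide; open, the fingers measure 114 mm over their backs; the gripper's body (76 mm by 85 mm) begins 54 mm behind the grasp point. The pads swing forward as they close: fully open they stand 13 mm farther back than shut.
Start: joints at [-1.069, 0.507, -0.238, 1.5, 0.126, 1.149, -0.155], TCP at [0.242, 0.576, 0.198] pointing down, gripper open.
Joint ranges: [-3.08, 3.08], [-0.24, 2.05], [-1.43, 1.35], [0, 2.5], [-1.52, 4.66], [0.17, 1.96], [-2.89, 2.89]. Speed limits (rad/s): [2.39, 2.39, 3.14, 3.14, 3.14, 3.14, 3.14].

## Interface

Orientations are given as a 3x3 rotation matrix whose columns are the frame's x, y, z axes.
In Python, from station import manip gives the robot as it stands. The module is installed in compiled form; this text tells all that it offers.
- The arm moves only by the tool apply_moves, never from a script. Its argument "rows" is a list of rows, each an object with "delta_pos": the shift along the tool's x, y, z normalised to -1 to 1, where 1 is 0.75 m, a list of three; "dr": the turn, a rotation vector about the tool's x, y, z normalised to -1 to 1, where 1 is pi/2 rad, a list of three; "hand": the finger opening in mm, from 0 to 85.4. A call has 1 to 10 rows; each row is the pose to reach, as a shift and turn from the pose commanded when the call began, along the tool's axes at that moment; what a row does not reach only later rows make up. A row lasts 1/10 s, in which the tool goes at most 50 mm and 8.59 degrees, less where a joint would pass 70% of its speed; a pose out of reach is approached as far as the arm can. A call with a number of a shift or a turn outside -1 to 1 is refused whole. A call with a gripper value outside its range is refused whole. The fingers move at their own pace and stop on an object; "squeeze" is the grip in N (left out, the last holds). Time passes only in rows, so rows that repeat a pose let the fingers close. It gives the time, the measured TCP pose, the force, the opening and the grip force at its end, in the units of the state.
- manip.get_obs(): the state, without advancing time (a new reading comes with each control period).
- manip.read_camera(name): name is "scene" or "side" or "wrist"; returns the picture (384x512x3 uint8, red, green, blue); there is no depth.
- manip.camera_info(name): a dict with "camera_matrix" (3x3 intrinsics, pixels), "origin" and "attitude" of the camera in the world; the wrist camera has in their place "tool_from_camera" (4x4, takes a point from camera to tool coordinates, whose origin is the TCP and whose axes are the flange's). Camera axes: x right, y up, looking along -z (the intrinsics and any distortion apply to the point x, -y, -z); pixel columns grow to the right and rows downward; lengths in m; the calibration is good to about 2 mm. A picture is of the moment at which its call begins: read the wrist's pose just before it. camera_info takes no time and is no camera call.
- manip.close_job(): hands the job in; it is judged then, once.
Trained networks look in the newest picture that a camera, given by its name, has taken for a name from the list of things; names that differ only in an ending like _2 or _b are one class to them, and where a whole thing is asked for, a point or a joint stands for the part that bears it (a point fixed in the world has none). Each returns a list of dicts, best first, with "p" (0 to 1); they miss things now and then, are a little off and sometimes report something else, mostly with a low value. They report only what shows in the picture. A call takes as long as a camera call.
- manip.outline_of(camera, label): "pixels" (384x512 bool, what is visible of it) and "extent" ([centre column, centre row, width, height] in pixels, round what is visible of it).
The state is a dict: "clock": time; "joint_positions": joint angles; "qvel": joint speeds; "effort": joint torques, N m; "ee_pos": TCP position; "eef_rot": TCP orientation; "ft_force": force on the tool from outside, world axes, zero at the start; "wrist_torque": the same for the moment, N m; "width": finger opening in m; "grip_force": force on a finger pad.
Only numpy, scipy, OpenCV 4.12 (cv2) and the standard library are available. Lean on these libraries where they do the work, as an engineer would, in place of code of your own. Each camera call takes 0.05 s, during which the arm holds its last target. There are 200 camera calls.

## Working session

There is one attempt and no reset: what is moved stays moved. The work goes in short steps, Python scripts to look and compute and a tool call to move; the robot and the scene stay as the last step left them, time stands still between calls to the robot, and variables do not carry over. Pictures are saved under pics/ and viewed, at most 10 in all, crops included, and the job is handed in when it is done.

Besides the shell and the picture viewer there is one more tool, called after "Call:" as a command line: name --argument value ..., lists and objects as JSON in quotes. apply_moves: Moves the arm, as the interface text tells. Its arguments: {"type":"object","properties":{"rows":{"type":"array","items":{"type":"object","properties":{"delta_pos":{"type":"array","items":{"type":"number"}},"dr":{"type":"array","items":{"type":"number"}},"hand":{"type":"number"}}}},"squeeze":{"type":"number"}},"required":["rows"]}

```bash
mkdir -p pics
python3 - <<'E'
from station import manip
import cv2,numpy as np
np.set_printoptions(precision=4,suppress=True)
o=manip.get_obs();print(o['clock'],o['ee_pos'],o['eef_rot'],o['width'])
ims=[]
for c in ("scene","side"):
    im=manip.read_camera(c);i=manip.camera_info(c);print(c,i)
    cv2.imwrite(f'pics/{c}0.png',im[:,:,::-1]);ims.append(im)
    for l in ("organizer","catch","tray","catch_grip","tray_handle","sugar_bowl","cup","jam_jar","teaspoon"):
        r=manip.outline_of(c,l)
        print(l,[(round(x['p'],2),np.round(x['extent'],1)) for x in r[:2]])
        if r: np.save(f'/tmp/{c}_{l}.npy',r[0]['pixels'])
print({k:v for k,v in manip.camera_info("wrist").items()})
E
```

```text
0.0 [0.2414 0.5759 0.1976] [[-0.9223  0.3864 -0.0006]
 [ 0.3864  0.9223 -0.0017]
 [-0.0001 -0.0018 -1.    ]] 0.08542370727257431
scene {'camera_matrix': array([[364.0717,   0.    , 252.9449],
       [  0.    , 364.0717, 194.6326],
       [  0.    ,   0.    ,   1.    ]]), 'origin': array([1.1619, 0.5662, 0.6418]), 'attitude': array([[-0.6977, -0.3961,  0.5969],
       [ 0.7162, -0.4018,  0.5706],
       [ 0.0139,  0.8256,  0.564 ]])}
organizer [(0.94, array([253.5, 213.8, 135.3, 121.5]))]
catch [(0.71, array([273.4, 161.4,   9.4,  17.4]))]
tray []
catch_grip [(0.49, array([273. , 162.4,  11.7,  14.9]))]
tray_handle [(0.62, array([252.7, 193.4, 129.2,  80.8]))]
sugar_bowl [(0.77, array([344. , 238.9,  37.6,  38. ])), (0.64, array([273.6, 163.6,  11.3,  12.9]))]
cup [(0.68, array([185.2, 185.2,  25.2,  38.7])), (0.34, array([203.8, 252.9,  41.5,  30.4]))]
jam_jar [(0.68, array([317.6, 270.6,  34.1,  47.1])), (0.55, array([184.6, 184.9,  24.5,  41.4]))]
teaspoon [(0.56, array([205.9, 252.8,  39.6,  31.2]))]
side {'camera_matrix': array([[416.9252,   0.    , 253.1746],
       [  0.    , 4
[... 446 characters left out ...]
[281.1, 157.3,  18.1,  19.5]))]
catch_grip [(0.59, array([209.8, 208.2,  16.3,  22.8]))]
tray_handle [(0.71, array([255.2, 198.1,  76.7,  96.1]))]
sugar_bowl [(0.7, array([231.6, 159.8,  22.6,  16. ]))]
cup [(0.77, array([246.4, 300.4,  30.7,  47.9]))]
jam_jar [(0.63, array([280. , 156.8,  22.7,  19.5]))]
teaspoon [(0.81, array([309.4, 249.2,  16.5,  50.3]))]
{'camera_matrix': array([[276.6972,   0.    , 259.0921],
       [  0.    , 276.6972, 192.8257],
       [  0.    ,   0.    ,   1.    ]]), 'tool_from_camera': array([[-0.0002,  0.9485,  0.3169,  0.0815],
       [ 1.    ,  0.0001,  0.0004,  0.0001],
       [ 0.0003,  0.3169, -0.9485, -0.175 ],
       [ 0.    ,  0.    ,  0.    ,  1.    ]])}
```

Run:
```python
import cv2,numpy as np
a=cv2.imread('pics/scene0.png')[110:310,150:380];b=cv2.imread('pics/side0.png')[110:340,160:350]
cv2.imwrite('pics/sc_crop.png',cv2.resize(a,None,fx=3,fy=3,interpolation=2)[:600,:800])
cv2.imwrite('pics/si_crop.png',cv2.resize(b,None,fx=2.6,fy=2.6,interpolation=2)[:600])
```

```text
(no output)
```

View pics/sc_crop.png

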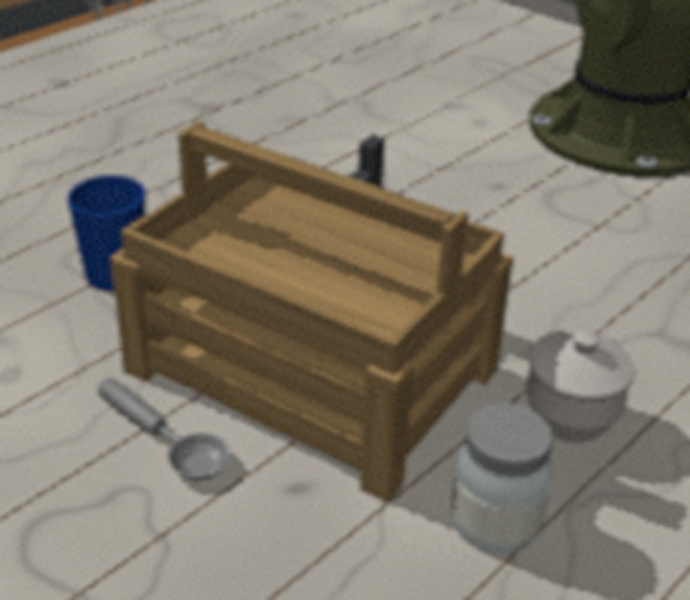

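View pics/si_crop.png

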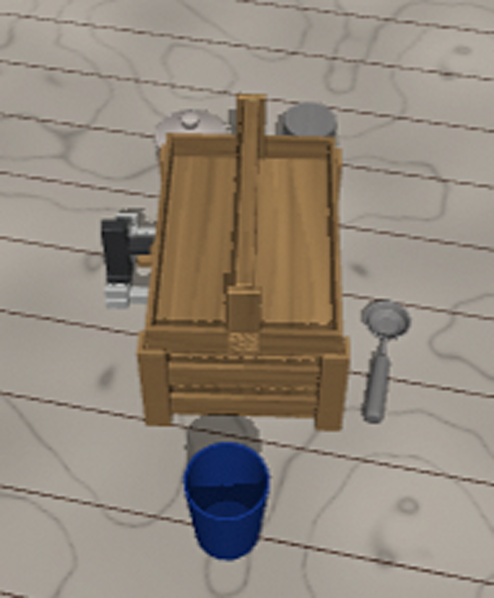

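The scene crop shows the organizer, with near post foot at (388,498) and side post feet at (122,372) and (497,380). The dark grip top is at (371,140), with the cup to the left, bowl and jar to the right and the spoon in front. In the side crop the front faces left: the grip post spans (103-130, 218-282), post feet are at (148,427) and (340,430), and the carrying bar runs vertically at x≈245.

```bash
cat > h.py <<'E'
from station import manip
import numpy as np
from scipy.optimize import least_squares
np.set_printoptions(precision=4,suppress=True)
def proj(c,P,o=None,R=None):
    i=manip.camera_info(c)
    o=i['origin'] if o is None else o; R=i['attitude'] if R is None else R
    q=(np.atleast_2d(P)-o)@R; K=i['camera_matrix']
    return np.c_[K[0,2]+K[0,0]*q[:,0]/-q[:,2], K[1,2]-K[1,1]*q[:,1]/-q[:,2]]
def org(p,L):
    c,s=np.cos(p[2]),np.sin(p[2]); L=np.atleast_2d(L)
    return np.c_[p[0]+c*L[:,0]-s*L[:,1],p[1]+s*L[:,0]+c*L[:,1],L[:,2]]
def wristpose(ob):
    T=manip.camera_info('wrist')['tool_from_camera']
    return ob['ee_pos']+ob['eef_rot']@T[:3,3], ob['eef_rot']@T[:3,:3]
E
python3 - <<'E'
from h import *
S=lambda u,v:(150+u/3,110+v/3)
D=lambda u,v:(160+u/2.6,110+v/2.6)
cs=[('scene',(.098,.138,0),S(388,498)),('scene',(.098,-.138,0),S(122,372)),('scene',(-.098,.138,0),S(497,380)),
('side',(-.098,-.138,0),D(148,427)),('side',(.098,-.138,0),D(340,430))]
f=lambda p:np.concatenate([proj(c,org(p,l))[0]-u for c,l,u in cs])
r=least_squares(f,[.65,0,0],loss='soft_l1');p=r.x;print(p,np.degrees(p[2]));print(f(p).reshape(-1,2))
# catch
G=[('scene',S(371,141)),('side',D(116,222))]
g=lambda q:np.concatenate([proj(c,org(p,[-.128,q[0],.172]))[0]-u for c,u in G])
r2=least_squares(g,[0.]);print('catch local y',r2.x,g(r2.x),org(p,[-.128,r2.x[0],.16]))
print('handle',org(p,[0,0,.2]))
for e in(-.122,.122):print(e,[(proj('scene',org(p,[0,e,.209]))[0]-(150,110))*3,(proj('side',org(p,[0,e,.209]))[0]-(160,110))*2.6])
for y in (-.025,.035):print('post',y,(proj('side',org(p,[-.128,y,.172]))[0]-(160,110))*2.6)
# bystanders on plane
for c,l in (('side','cup'),('scene','sugar_bowl'),('scene','jam_jar')):
    m=np.load(f'/tmp/{c}_{l}.npy');v,u=np.nonzero(m);uv=np.array([(u.min()+u.max())/2,(v.min()+v.max())/2])
    print(l,least_squares(lambda q:proj(c,[[q[0],q[1],.047]])[0]-uv,[.6,0]).x)
R=manip.get_obs()['eef_rot']
E
```

```text
[0.6143 0.0466 0.1866] 10.691418043523917
[[-0.0484  1.2047]
 [-0.1859 -0.2242]
 [-0.1943 -4.1532]
 [-0.8334 -0.4658]
 [ 0.5873 -0.1277]]
catch local y [-0.0196] [ 0.6446 -0.569  -1.1265  0.3386] [[0.4921 0.0036 0.16  ]]
handle [[0.6143 0.0466 0.2   ]]
-0.122 [array([193.1702, 126.5696]), array([244.67  , 284.8769])]
0.122 [array([450.7969, 214.754 ]), array([249.4568,  97.2555])]
post -0.025 [112.5013 227.0749]
post 0.035 [118.6444 181.8496]
cup [ 0.6452 -0.1915]
sugar_bowl [0.5099 0.2543]
jam_jar [0.6429 0.2718]
```

```bash
cat >> h.py <<'E'
def tgt(pos,yaw=None,ob=None):
    ob=ob or manip.get_obs();R=ob['eef_rot']
    from scipy.spatial.transform import Rotation as Ro
    out=R.T@(np.array(pos)-ob['ee_pos'])/.75
    dr=np.zeros(3)
    if yaw is not None:
        s,c=np.sin(yaw),np.cos(yaw)
        Rt=np.array([[-c,-s,0],[-s,c,0],[0,0,-1.]]); dr=Ro.from_matrix(R.T@Rt).as_rotvec()/(np.pi/2)
    print('dpos',np.round(out,3),'dr',np.round(dr,3),'from',ob['ee_pos'])
E
python3 -c "
from h import *
tgt([.30,.50,.29]);tgt([.470,.0,.27],.1866)"
```

```text
dpos [-0.111 -0.064 -0.122] dr [0. 0. 0.] from [0.2416 0.5764 0.1985]
dpos [-0.578 -0.591 -0.095] dr [-0.     0.    -0.371] from [0.2416 0.5764 0.1985]
```

Call:
apply_moves --rows '[{"delta_pos": [-0.03, -0.03, -0.06], "dr": [0, 0, 0], "hand": 85}, {"delta_pos": [-0.08, -0.07, -0.12], "dr": [0, 0, -0.09], "hand": 60}, {"delta_pos": [-0.578, -0.591, -0.1], "dr": [0, 0, -0.371], "hand": 60}, {"delta_pos": [-0.578, -0.591, -0.1], "dr": [0, 0, -0.371], "hand": 60}, {"delta_pos": [-0.578, -0.591, -0.1], "dr": [0, 0, -0.371], "hand": 60}, {"delta_pos": [-0.578, -0.591, -0.1], "dr": [0, 0, -0.371], "hand": 60}, {"delta_pos": [-0.578, -0.591, -0.1], "dr": [0, 0, -0.371], "hand": 60}, {"delta_pos": [-0.578, -0.591, -0.1], "dr": [0, 0, -0.371], "hand": 60}, {"delta_pos": [-0.578, -0.591, -0.1], "dr": [0, 0, -0.371], "hand": 60}, {"delta_pos": [-0.578, -0.591, -0.1], "dr": [0, 0, -0.371], "hand": 60}]'

```text
clock: 2.0
ee_pos: [0.4131, 0.1464, 0.2741]
eef_rot: [[-0.983, -0.185, 0.001], [-0.185, 0.983, 0.0], [-0.001, 0.0, -1.0]]
ft_force: [2.1, 1.0, 1.2]
width: 0.0599
grip_force: 0.0
```

```bash
python3 -c "
from h import *
tgt([.470,.0,.27],.1866)"
```

```text
dpos [-0.038 -0.206  0.005] dr [ 0.     0.001 -0.   ] from [0.4131 0.1464 0.2741]
```

Call:
apply_moves --rows '[{"delta_pos": [-0.038, -0.205, 0], "dr": [0, 0, 0], "hand": 60}, {"delta_pos": [-0.038, -0.205, 0], "dr": [0, 0, 0], "hand": 60}, {"delta_pos": [-0.038, -0.205, 0], "dr": [0, 0, 0], "hand": 60}, {"delta_pos": [-0.038, -0.205, 0], "dr": [0, 0, 0], "hand": 60}, {"delta_pos": [-0.038, -0.205, 0], "dr": [0, 0, 0], "hand": 60}, {"delta_pos": [-0.038, -0.205, 0], "dr": [0, 0, 0], "hand": 60}]'

```text
clock: 2.6
ee_pos: [0.4688, 0.0039, 0.2736]
eef_rot: [[-0.983, -0.186, -0.0], [-0.186, 0.983, 0.001], [0.0, 0.001, -1.0]]
ft_force: [-0.2, 0.6, -0.5]
width: 0.0597
grip_force: 0.0
```

Run:
```python
from h import *
import cv2
ob=manip.get_obs();im=manip.read_camera('wrist');o,R=wristpose(ob)
p=[.6143,.0466,.1866]
for l in('catch','catch_grip'):
    for x in manip.outline_of('wrist',l)[:2]:print(l,x['p'],x['extent'])
im=im[:,:,::-1].copy();cv2.imwrite('pics/w_raw.png',im)
for y in (-.0276,-.0116):
  for x in(-.14,-.116):
    u=proj('wrist',org(p,[x,y,.172]),o,R)[0];print(x,y,u);cv2.circle(im,tuple(int(round(a)) for a in u),2,(0,0,255),-1)
for y in (-.122,0,.122):
  for x in(-.008,.008):
    u=proj('wrist',org(p,[x,y,.209]),o,R)[0];print(x,y,u);cv2.circle(im,tuple(int(round(a)) for a in u),2,(0,255,0),-1)
cv2.imwrite('pics/w1.png',cv2.resize(im,(800,600),interpolation=2))
print(ob['ee_pos'])
```

```text
catch 0.58 [254.1, 197.4, 17.8, 45.9]
catch_grip 0.88 [254.3, 196.1, 20.3, 46.9]
catch_grip 0.3 [412.8, 208.9, 64.1, 62.0]
-0.14 -0.0276 [247.0262 192.865 ]
-0.116 -0.0276 [247.326  213.9181]
-0.14 -0.0116 [262.2085 192.8664]
-0.116 -0.0116 [262.1228 213.9187]
-0.008 -0.122 [159.6916 319.8983]
0.008 -0.122 [161.3471 331.6231]
-0.008 0 [272.8827 319.8741]
0.008 0 [272.6481 331.596 ]
-0.008 0.122 [386.0121 319.8498]
0.008 0.122 [383.8894 331.569 ]
[0.4688 0.0039 0.2736]
```

View pics/w1.png

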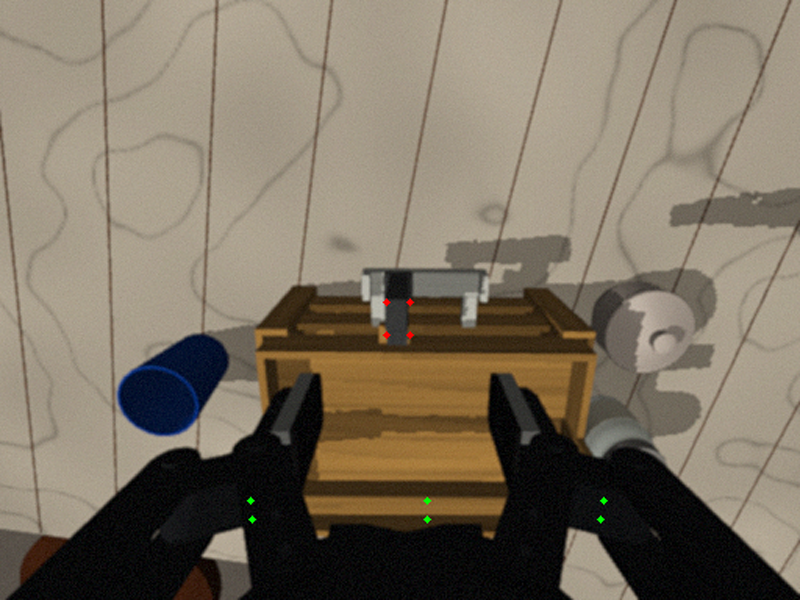

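The wrist picture shows the grip at about (398,300-340), right on the predicted red dots. The track spans (363-488, 270-320) and the carrying bar lies at row ~505, close to the prediction.

```bash
python3 -c "
from h import *
tgt([.4921,.0036,.2],.1866);tgt([.4921,.0036,.147],.1866)"
```

```text
dpos [-0.03  -0.007  0.098] dr [0.    0.    0.001] from [0.4688 0.0043 0.2738]
dpos [-0.03  -0.007  0.169] dr [0.    0.    0.001] from [0.4688 0.0043 0.2738]
```

Call:
apply_moves --rows '[{"delta_pos": [-0.03, -0.007, 0.05], "dr": [0, 0, 0], "hand": 60}, {"delta_pos": [-0.03, -0.007, 0.098], "dr": [0, 0, 0], "hand": 60}, {"delta_pos": [-0.03, -0.007, 0.098], "dr": [0, 0, 0], "hand": 60}, {"delta_pos": [-0.03, -0.007, 0.135], "dr": [0, 0, 0], "hand": 60}, {"delta_pos": [-0.03, -0.007, 0.169], "dr": [0, 0, 0], "hand": 60}, {"delta_pos": [-0.03, -0.007, 0.169], "dr": [0, 0, 0], "hand": 60}, {"delta_pos": [-0.03, -0.007, 0.169], "dr": [0, 0, 0], "hand": 60}]'

```text
clock: 3.45
ee_pos: [0.4926, 0.0021, 0.1485]
eef_rot: [[-0.983, -0.186, 0.001], [-0.186, 0.983, 0.0], [-0.001, -0.0, -1.0]]
ft_force: [-0.5, -1.0, 0.6]
width: 0.0601
grip_force: 0.0
```

Run:
```python
from h import *
import cv2
tgt([.4921,.0036,.147],.1866)
a=manip.read_camera('side')[150:270,160:300];cv2.imwrite('pics/s2.png',cv2.resize(a[:,:,::-1],None,fx=5,fy=5,interpolation=2))
```

```text
dpos [0.    0.002 0.002] dr [-0.  0.  0.] from [0.4926 0.0021 0.1485]
```

View pics/s2.png

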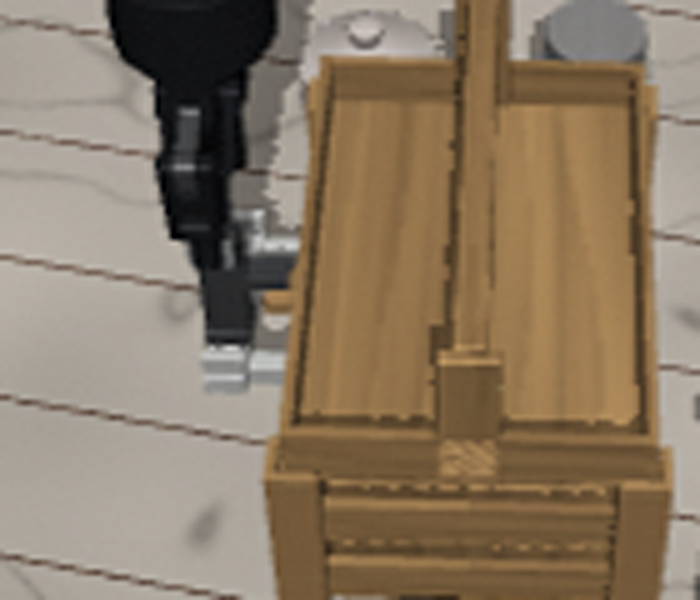

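The side view shows the fingers straddling the grip at about (225,290), in line with it. Close on it.

Call:
apply_moves --rows '[{"delta_pos": [0, 0, 0.001], "dr": [0, 0, 0], "hand": 0}, {"delta_pos": [0, 0, 0.001], "dr": [0, 0, 0], "hand": 0}, {"delta_pos": [0, 0, 0.001], "dr": [0, 0, 0], "hand": 0}, {"delta_pos": [0, 0, 0.001], "dr": [0, 0, 0], "hand": 0}, {"delta_pos": [0, 0, 0.001], "dr": [0, 0, 0], "hand": 0}, {"delta_pos": [0, 0, 0.001], "dr": [0, 0, 0], "hand": 0}]' --squeeze 25

```text
clock: 4.1
ee_pos: [0.4922, 0.0015, 0.1462]
eef_rot: [[-0.983, -0.185, -0.0], [-0.185, 0.983, -0.0], [0.0, -0.0, -1.0]]
ft_force: [-0.6, -0.8, -0.8]
width: 0.0002
grip_force: 0.0
```

The fingers closed on nothing, so I'll look before moving.

Run:
```python
from h import *
import cv2
ob=manip.get_obs();print(ob['width'],ob['grip_force'],ob['ft_force'])
w=manip.read_camera('wrist');s=manip.read_camera('side');o,R=wristpose(ob)
for c in('wrist','side'):
  print(c,[(x['p'],x['extent']) for x in manip.outline_of(c,'catch_grip')[:2]])
print(proj('wrist',ob['ee_pos'],o,R),proj('side',ob['ee_pos']))
A=cv2.resize(w[90:290,180:350],(510,600),interpolation=2)
B=cv2.resize(s[160:250,185:230],(290,580),interpolation=2);B=np.vstack([B,np.zeros((20,290,3),np.uint8)])
cv2.imwrite('pics/c3.png',np.hstack([A,B])[:,:,::-1])
```

```text
0.00021722118837847186 0.0 [-0.5719 -0.8029 -0.7679]
wrist [(0.82, [259.8, 213.8, 31.3, 53.4]), (0.47, [287.1, 222.4, 343.1, 81.6])]
side [(0.8, [208.4, 207.4, 18.2, 22.3])]
[[259.0335 224.3768]] [[204.1641 203.1172]]
```

View pics/c3.png

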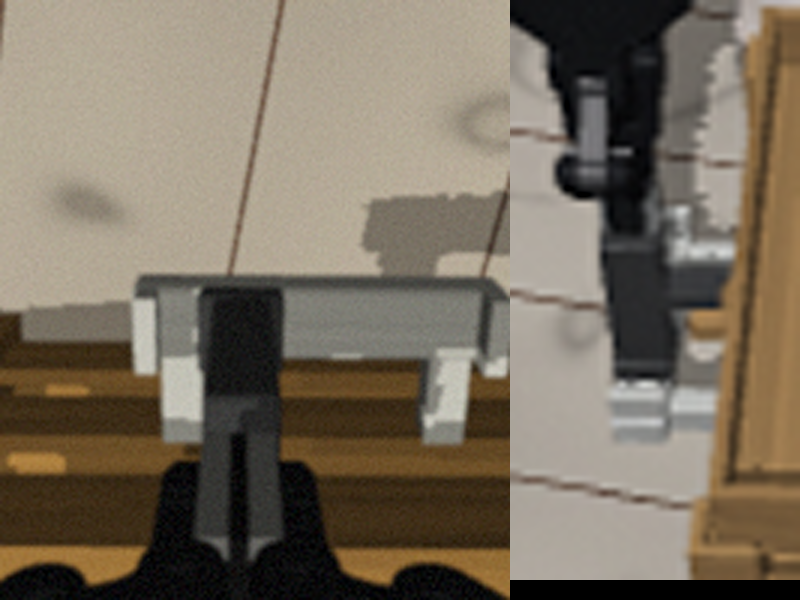

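Run:
```python
from h import *
p=[.6143,.0466,.1866]
ob=manip.get_obs();o,R=wristpose(ob)
def w(l):return (proj('wrist',org(p,l),o,R)[0]-(180,90))*3
def s(l):return (proj('side',org(p,l))[0]-(185,160))*6.44
for n,l in dict(topF=(-.14,-.02,.172),topB=(-.116,-.02,.172),botF=(-.14,-.02,.107),track_endL=(-.128,-.054,.107),track_endR=(-.128,.054,.107),tipc=(-.128,-.02,.147),tongue=(-.105,-.02,.145)).items():print(n,w(l),s(l))
```

```text
topF [245.1267 405.0115] [ 88.0746 230.2579]
topB [244.8876 511.1755] [150.0354 231.338 ]
botF [243.0206 302.7296] [103.3418 337.3694]
track_endL [119.7077 344.1943] [124.5557 404.1313]
track_endR [511.294  343.8759] [150.0349 202.9175]
tipc [244.0648 406.1875] [124.5438 273.1501]
tongue [243.8447 489.5488] [183.2458 277.5025]
```

Run:
```python
from h import *
import cv2
p=[.6143,.0466,.1866]
ims=[]
for c,(r0,c0) in (('scene',(125,250)),('side',(175,185))):
    im=manip.read_camera(c)[r0:r0+60,c0:c0+40,::-1]
    A=cv2.resize(im,None,fx=10,fy=10,interpolation=2)
    for y in(-.0276,-.0116):
      for x in(-.14,-.116):
        u=(proj(c,org(p,[x,y,.172]))[0]-(c0,r0)+.5)*10;cv2.circle(A,tuple(int(a) for a in u),3,(0,0,255),-1)
    u=(proj(c,manip.get_obs()['ee_pos'])[0]-(c0,r0)+.5)*10;cv2.circle(A,tuple(int(a) for a in u),4,(0,255,0),-1)
    ims.append(A)
A=np.hstack(ims);A=np.uint8(np.clip(A.astype(float)*2.0,0,255));cv2.imwrite('pics/c4.png',A)
```

```text
(no output)
```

View pics/c4.png

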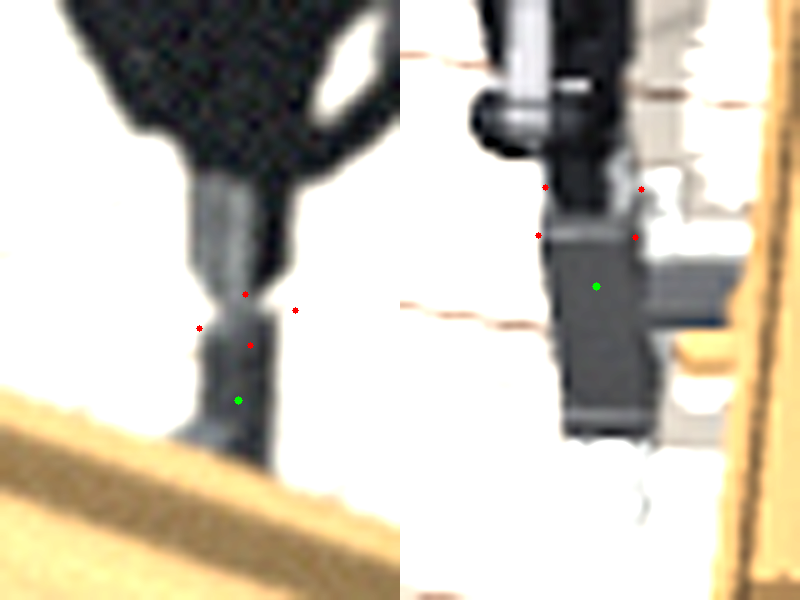

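The brightened view shows the fingers meeting the grip's top face at about (235,305) in the scene half and (580,215) in the side half. The reported TCP (green) would lie inside the grip. I'll lift clear and check where the fingertips really are.

Call:
apply_moves --rows '[{"delta_pos": [0, 0, -0.06], "dr": [0, 0, 0], "hand": 0}, {"delta_pos": [0, 0, -0.08], "dr": [0, 0, 0], "hand": 0}, {"delta_pos": [0, 0, -0.08], "dr": [0, 0, 0], "hand": 0}, {"delta_pos": [0, 0, -0.08], "dr": [0, 0, 0], "hand": 0}]'

```text
clock: 4.8
ee_pos: [0.4921, 0.0016, 0.206]
eef_rot: [[-0.983, -0.185, 0.0], [-0.185, 0.983, -0.0], [-0.0, -0.0, -1.0]]
ft_force: [0.5, 0.2, -0.4]
width: 0.0001
grip_force: 0.0
```

Run:
```python
from h import *
import cv2
p=[.6143,.0466,.1866]
ob=manip.get_obs();print(ob['ee_pos'],ob['ft_force'])
ims=[]
for c,(r0,c0) in (('scene',(110,250)),('side',(155,185)),('wrist',(0,0))):
    im=manip.read_camera(c);o,R=wristpose(ob) if c=='wrist' else (None,None)
    if c!='wrist': f=6;A=cv2.resize(im[r0:r0+100,c0:c0+40],None,fx=f,fy=f,interpolation=2)
    else: r0,c0,f=140,225,4; A=cv2.resize(im[r0:r0+150,c0:c0+70],None,fx=f,fy=f,interpolation=2)
    A=np.uint8(np.clip(A[:,:,::-1].astype(float)*2.0,0,255))
    P=np.vstack([org(p,[[x,y,.172] for x in(-.14,-.116) for y in(-.0276,-.0116)]),ob['ee_pos'][None]])
    for k,u in enumerate(proj(c,P,o,R)): cv2.circle(A,tuple(int(a) for a in (u-(c0,r0)+.5)*f),3,(0,255,0) if k==4 else (0,0,255),-1)
    ims.append(A)
cv2.imwrite('pics/c5.png',np.hstack(ims))
```

```text
[0.4921 0.0016 0.206 ] [ 0.4752  0.2092 -0.3846]
```

View pics/c5.png

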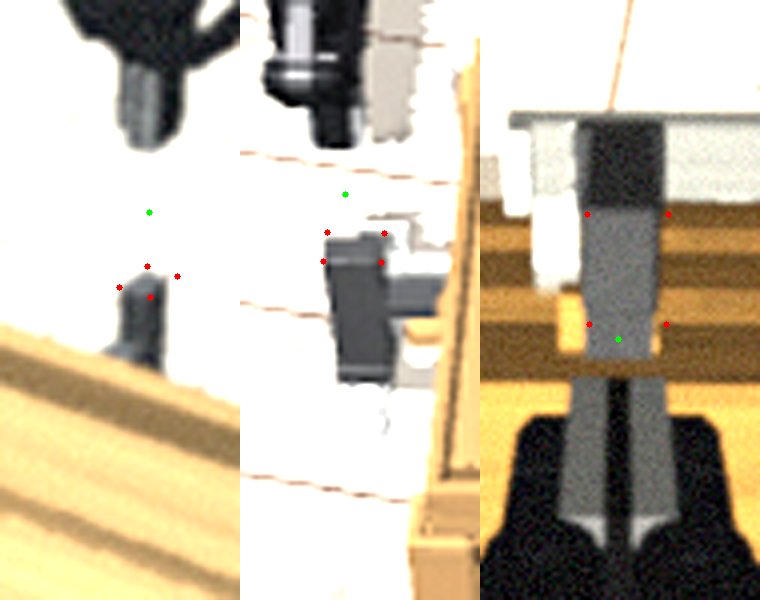

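The fingertips sit at (150,150) in the scene panel and (335,150) in the side panel, clearly above the reported TCP (green). I'll triangulate the true tip.

Run:
```python
from h import *
ob=manip.get_obs()
def tri(a,b):
    r=least_squares(lambda q:np.concatenate([proj('scene',q)[0]-a,proj('side',q)[0]-b]),ob['ee_pos']);return r.x,r.fun
print(ob['ee_pos'],tri((274.3,134.4),(200.3,179)))
o,R=wristpose(ob);t,_=tri((274.3,134.4),(200.3,179));print(proj('wrist',t,o,R),ob['eef_rot'].T@(t-ob['ee_pos']))
# grip top centre from unobstructed views
t2,f=tri((250+142/6-.5,110+283/6-.5),(185+115/6-.5,155+250/6-.5));print('griptop',t2,f)
```

```text
[0.4915 0.0016 0.2051] (array([ 0.4914, -0.0007,  0.2355]), array([ 0.1137, -0.0921,  0.0802,  0.1065]))
[[255.3303 245.5763]] [ 0.0005 -0.0022 -0.0305]
griptop [0.4936 0.0018 0.1718] [ 0.2718 -0.2071  0.1988  0.2442]
```

Call:
apply_moves --rows '[{"delta_pos": [-0.003, 0, 0], "dr": [0, 0, 0], "hand": 55}, {"delta_pos": [-0.003, 0, 0], "dr": [0, 0, 0], "hand": 55}, {"delta_pos": [-0.003, 0, 0], "dr": [0, 0, 0], "hand": 55}, {"delta_pos": [-0.003, 0, 0], "dr": [0, 0, 0], "hand": 55}, {"delta_pos": [-0.003, 0, 0.05], "dr": [0, 0, 0], "hand": 55}, {"delta_pos": [-0.003, 0, 0.09], "dr": [0, 0, 0], "hand": 55}, {"delta_pos": [-0.003, 0, 0.116], "dr": [0, 0, 0], "hand": 55}, {"delta_pos": [-0.003, 0, 0.116], "dr": [0, 0, 0], "hand": 55}, {"delta_pos": [-0.003, 0, 0.116], "dr": [0, 0, 0], "hand": 55}]'

```text
clock: 5.85
ee_pos: [0.4946, 0.002, 0.1195]
eef_rot: [[-0.983, -0.185, -0.0], [-0.185, 0.983, -0.0], [0.0, 0.0, -1.0]]
ft_force: [0.9, 0.2, 0.1]
width: 0.0551
grip_force: 0.0
```

Call:
apply_moves --rows '[{"delta_pos": [0, 0, 0], "dr": [0, 0, 0], "hand": 0}, {"delta_pos": [0, 0, 0], "dr": [0, 0, 0], "hand": 0}, {"delta_pos": [0, 0, 0], "dr": [0, 0, 0], "hand": 0}, {"delta_pos": [0, 0, 0], "dr": [0, 0, 0], "hand": 0}, {"delta_pos": [0, 0, 0], "dr": [0, 0, 0], "hand": 0}, {"delta_pos": [0, 0, 0], "dr": [0, 0, 0], "hand": 0}]' --squeeze 25

```text
clock: 6.45
ee_pos: [0.4951, 0.0021, 0.1202]
eef_rot: [[-0.983, -0.185, 0.002], [-0.185, 0.983, 0.0], [-0.002, -0.0, -1.0]]
ft_force: [-1.1, 1.0, 5.8]
width: 0.0152
grip_force: 27.1
```

Gripped (15 mm). Slide along +y.

Call:
apply_moves --rows '[{"delta_pos": [0, 0.013, 0], "dr": [0, 0, 0], "hand": 0}, {"delta_pos": [0, 0.026, 0], "dr": [0, 0, 0], "hand": 0}, {"delta_pos": [0, 0.04, 0], "dr": [0, 0, 0], "hand": 0}, {"delta_pos": [0, 0.053, 0], "dr": [0, 0, 0], "hand": 0}, {"delta_pos": [0, 0.064, 0], "dr": [0, 0, 0], "hand": 0}, {"delta_pos": [0, 0.064, 0], "dr": [0, 0, 0], "hand": 0}]'

```text
clock: 7.05
ee_pos: [0.4864, 0.0504, 0.1202]
eef_rot: [[-0.983, -0.186, 0.002], [-0.186, 0.983, 0.001], [-0.003, 0.0, -1.0]]
ft_force: [0.5, 2.1, 6.2]
width: 0.0156
grip_force: 27.1
```

Call:
apply_moves --rows '[{"delta_pos": [0, 0.004, 0], "dr": [0, 0, 0], "hand": 0}, {"delta_pos": [0, 0.008, 0], "dr": [0, 0, 0], "hand": 0}, {"delta_pos": [0, 0.012, 0], "dr": [0, 0, 0], "hand": 0}, {"delta_pos": [0, 0.012, 0], "dr": [0, 0, 0], "hand": 0}]'

```text
clock: 7.45
ee_pos: [0.4856, 0.0546, 0.1202]
eef_rot: [[-0.983, -0.182, 0.003], [-0.182, 0.983, -0.004], [-0.003, -0.004, -1.0]]
ft_force: [2.3, -10.2, 4.8]
width: 0.0155
grip_force: 26.9
```

Call:
apply_moves --rows '[{"delta_pos": [0, 0.003, 0], "dr": [0, 0, 0], "hand": 0}, {"delta_pos": [0, 0.003, 0], "dr": [0, 0, 0], "hand": 0}]'

```text
clock: 7.65
ee_pos: [0.4856, 0.0547, 0.1202]
eef_rot: [[-0.984, -0.181, 0.004], [-0.181, 0.984, -0.006], [-0.003, -0.006, -1.0]]
ft_force: [4.5, -16.0, 4.2]
width: 0.0154
grip_force: 26.9
```

Call:
apply_moves --rows '[{"delta_pos": [0, -0.005, 0], "dr": [0, 0, 0], "hand": 45}, {"delta_pos": [0, -0.008, 0], "dr": [0, 0, 0], "hand": 45}, {"delta_pos": [0, -0.008, 0], "dr": [0, 0, 0], "hand": 45}, {"delta_pos": [0, -0.008, 0], "dr": [0, 0, 0], "hand": 45}, {"delta_pos": [0, -0.008, -0.06], "dr": [0, 0, 0], "hand": 45}, {"delta_pos": [0, -0.008, -0.12], "dr": [0, 0, 0], "hand": 60}, {"delta_pos": [0, -0.008, -0.18], "dr": [0, 0, 0], "hand": 60}, {"delta_pos": [0, -0.008, -0.18], "dr": [0, 0, 0], "hand": 60}, {"delta_pos": [0, -0.008, -0.18], "dr": [0, 0, 0], "hand": 60}]'

```text
clock: 8.55
ee_pos: [0.485, 0.0549, 0.2551]
eef_rot: [[-0.983, -0.186, 0.002], [-0.186, 0.983, 0.001], [-0.002, 0.0, -1.0]]
ft_force: [-0.6, -0.7, -0.8]
width: 0.0598
grip_force: 0.0
```

Run:
```python
from h import *
import cv2
ob=manip.get_obs();print(ob['joint_positions'])
for y in(.1866+np.pi/2,.1866-np.pi/2):tgt([.6143,.0466,.26],y,ob)
p=[.6143,.0466,.1866]
im=manip.read_camera('side');A=np.uint8(np.clip(cv2.resize(im[120:270,180:320],None,fx=4,fy=4,interpolation=2)[:,:,::-1]*1.3,0,255))
for y,c in((.035,(0,0,255)),):
  for l in [(-.14,y-.008,.172),(-.116,y-.008,.172),(-.14,y+.008,.172),(-.116,y+.008,.172)]:
    u=(proj('side',org(p,l))[0]-(180,120)+.5)*4;cv2.circle(A,tuple(int(a) for a in u),2,c,-1)
for l in [(x,y,.209) for x in(-.008,.008) for y in(-.1,0,.1)]:
    u=(proj('side',org(p,l))[0]-(180,120)+.5)*4;cv2.circle(A,tuple(int(a) for a in u),2,(0,255,0),-1)
cv2.imwrite('pics/c6.png',A)
```

```text
[-0.1057  0.2426 -0.0738  1.7539  0.0194  1.1434  1.5722]
dpos [-0.167 -0.043 -0.006] dr [-0.001  0.001 -1.   ] from [0.485  0.0549 0.2551]
dpos [-0.167 -0.043 -0.006] dr [0.001 0.001 1.   ] from [0.485  0.0549 0.2551]
```

View pics/c6.png

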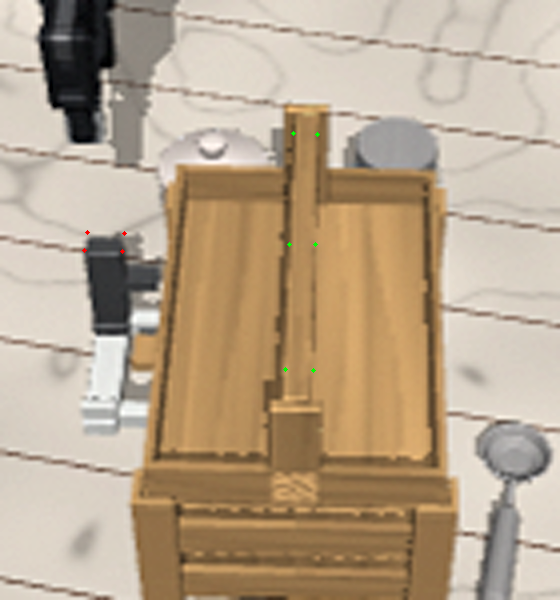

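The side view shows the catch at the open end, with its top on the red prediction near (105,240). The tab lies free at (143,350), and the bar follows the green dots within about 1 mm. Next I'll move over the bar with a 90° turn.

Call:
apply_moves --rows '[{"delta_pos": [-0.03, -0.01, -0.01], "dr": [0, 0, 0.095], "hand": 60}, {"delta_pos": [-0.06, -0.02, -0.01], "dr": [0, 0, 0.19], "hand": 60}, {"delta_pos": [-0.09, -0.03, -0.01], "dr": [0, 0, 0.285], "hand": 60}, {"delta_pos": [-0.12, -0.04, -0.01], "dr": [0, 0, 0.38], "hand": 60}, {"delta_pos": [-0.15, -0.043, -0.01], "dr": [0, 0, 0.475], "hand": 60}, {"delta_pos": [-0.168, -0.043, -0.01], "dr": [0, 0, 0.57], "hand": 60}, {"delta_pos": [-0.168, -0.043, -0.01], "dr": [0, 0, 0.665], "hand": 60}, {"delta_pos": [-0.168, -0.043, -0.01], "dr": [0, 0, 0.76], "hand": 60}, {"delta_pos": [-0.168, -0.043, -0.01], "dr": [0, 0, 0.855], "hand": 60}, {"delta_pos": [-0.168, -0.043, -0.01], "dr": [0, 0, 0.95], "hand": 60}]'

```text
clock: 9.6
ee_pos: [0.6135, 0.0462, 0.2594]
eef_rot: [[-0.256, 0.967, -0.004], [0.967, 0.256, -0.001], [0.0, -0.004, -1.0]]
ft_force: [-0.7, -0.1, -0.3]
width: 0.06
grip_force: 0.0
```

```bash
python3 -c "
from h import *
tgt([.615,.0466,.255],.1866-np.pi/2)"
```

```text
dpos [0.    0.002 0.006] dr [-0.002 -0.     0.046] from [0.6135 0.0462 0.2594]
```

Call:
apply_moves --rows '[{"delta_pos": [0, 0.002, 0], "dr": [-0.002, 0, 0.048], "hand": 60}, {"delta_pos": [0, 0.002, 0], "dr": [-0.002, 0, 0.048], "hand": 60}, {"delta_pos": [0, 0.002, 0], "dr": [-0.002, 0, 0.048], "hand": 60}]'

```text
clock: 9.9
ee_pos: [0.6152, 0.0466, 0.2603]
eef_rot: [[-0.191, 0.982, 0.001], [0.982, 0.191, 0.0], [0.0, 0.001, -1.0]]
ft_force: [0.2, -0.1, 0.4]
width: 0.0598
grip_force: 0.0
```

Run:
```python
from h import *
import cv2
p=[.6143,.0466,.1866]
tgt([.615,.0466,.148],.1866-np.pi/2)
ob=manip.get_obs();im=manip.read_camera('wrist');o,R=wristpose(ob)
A=np.uint8(np.clip(im[:,:,::-1]*1.4,0,255))
A=cv2.resize(A,(768,576),interpolation=2)
for l in [(x,y,.209) for x in(-.008,.008) for y in(0,.03,.06,.12)]:
    u=(proj('wrist',org(p,l),o,R)[0]+.5)*1.5;cv2.circle(A,tuple(int(a) for a in u),2,(0,255,0),-1)
cv2.imwrite('pics/w7.png',A)
```

```text
dpos [ 0.   -0.    0.15] dr [ 0.    -0.     0.003] from [0.6152 0.0466 0.2603]
```

View pics/w7.png

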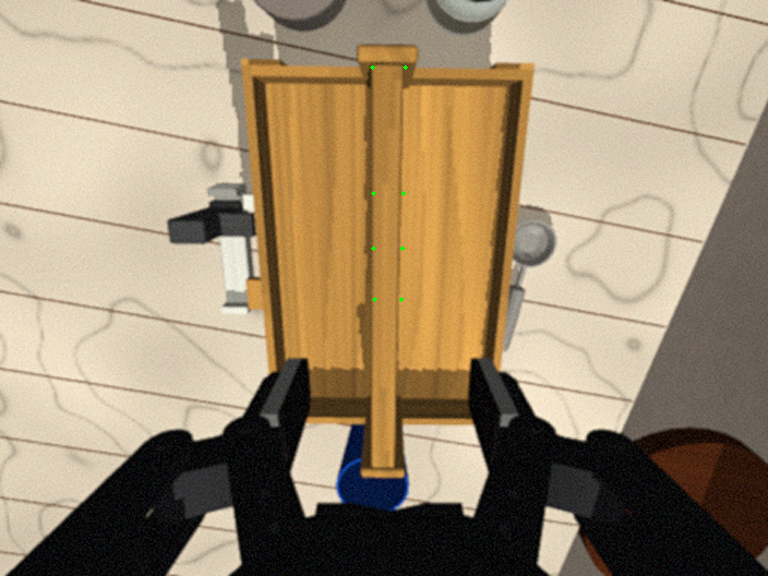

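The wrist view shows the bar centred between the fingers and matching the green dots (within about 1 px). Both uprights are visible, at rows 55 and 470. Descend and grip.

Call:
apply_moves --rows '[{"delta_pos": [0, 0, 0.05], "dr": [0, 0, 0.002], "hand": 60}, {"delta_pos": [0, 0, 0.09], "dr": [0, 0, 0.002], "hand": 60}, {"delta_pos": [0, 0, 0.12], "dr": [0, 0, 0.002], "hand": 60}, {"delta_pos": [0, 0, 0.15], "dr": [0, 0, 0.002], "hand": 60}, {"delta_pos": [0, 0, 0.15], "dr": [0, 0, 0.002], "hand": 60}, {"delta_pos": [0, 0, 0.15], "dr": [0, 0, 0.002], "hand": 60}]'

```text
clock: 10.55
ee_pos: [0.6161, 0.0463, 0.1493]
eef_rot: [[-0.186, 0.983, 0.002], [0.983, 0.186, 0.001], [0.0, 0.002, -1.0]]
ft_force: [1.0, -1.2, 1.2]
width: 0.0605
grip_force: 0.0
```

Call:
apply_moves --rows '[{"delta_pos": [0, 0, 0], "dr": [0, 0, 0], "hand": 0}, {"delta_pos": [0, 0, 0], "dr": [0, 0, 0], "hand": 0}, {"delta_pos": [0, 0, 0], "dr": [0, 0, 0], "hand": 0}, {"delta_pos": [0, 0, 0], "dr": [0, 0, 0], "hand": 0}, {"delta_pos": [0, 0, 0], "dr": [0, 0, 0], "hand": 0}, {"delta_pos": [0, 0, 0], "dr": [0, 0, 0], "hand": 0}, {"delta_pos": [0, 0, 0], "dr": [0, 0, 0], "hand": 0}]' --squeeze 80

```text
clock: 11.25
ee_pos: [0.6154, 0.0462, 0.1503]
eef_rot: [[-0.184, 0.983, 0.002], [0.983, 0.184, 0.001], [0.001, 0.003, -1.0]]
ft_force: [-4.5, -1.6, 7.1]
width: 0.0145
grip_force: 79.7
```

Call:
apply_moves --rows '[{"delta_pos": [0, 0, -0.006], "dr": [0, 0, 0], "hand": 0}, {"delta_pos": [0, 0, -0.012], "dr": [0, 0, 0], "hand": 0}, {"delta_pos": [0, 0, -0.02], "dr": [0, 0, 0], "hand": 0}, {"delta_pos": [0, 0, -0.02], "dr": [0, 0, 0], "hand": 0}, {"delta_pos": [0, 0, -0.02], "dr": [0, 0, 0], "hand": 0}]'

```text
clock: 11.75
ee_pos: [0.6166, 0.0465, 0.1644]
eef_rot: [[-0.185, 0.983, 0.004], [0.983, 0.185, 0.001], [-0.0, 0.004, -1.0]]
ft_force: [-0.1, -0.4, -5.1]
width: 0.0147
grip_force: 78.2
```

Call:
apply_moves --rows '[{"delta_pos": [0, 0, -0.015], "dr": [0, 0, 0], "hand": 0}, {"delta_pos": [0, 0, -0.035], "dr": [0, 0, 0], "hand": 0}, {"delta_pos": [0, 0, -0.055], "dr": [0, 0, 0], "hand": 0}, {"delta_pos": [0, 0, -0.075], "dr": [0, 0, 0], "hand": 0}, {"delta_pos": [0, 0, -0.092], "dr": [0, 0, 0], "hand": 0}, {"delta_pos": [0, 0, -0.105], "dr": [0, 0, 0], "hand": 0}, {"delta_pos": [0, 0, -0.113], "dr": [0, 0, 0], "hand": 0}, {"delta_pos": [0, 0, -0.116], "dr": [0, 0, 0], "hand": 0}, {"delta_pos": [0, 0, -0.116], "dr": [0, 0, 0], "hand": 0}, {"delta_pos": [0, 0, -0.116], "dr": [0, 0, 0], "hand": 0}]'

```text
clock: 12.75
ee_pos: [0.6155, 0.0464, 0.2505]
eef_rot: [[-0.185, 0.983, 0.002], [0.983, 0.185, 0.001], [0.0, 0.002, -1.0]]
ft_force: [0.1, -0.2, -4.8]
width: 0.0146
grip_force: 78.4
```

Call:
apply_moves --rows '[{"delta_pos": [0, 0, 0], "dr": [0, 0, 0], "hand": 0}, {"delta_pos": [0, 0, 0], "dr": [0, 0, 0], "hand": 0}, {"delta_pos": [0, 0, 0], "dr": [0, 0, 0], "hand": 0}, {"delta_pos": [0, 0, 0], "dr": [0, 0, 0], "hand": 0}, {"delta_pos": [0, 0, 0], "dr": [0, 0, 0], "hand": 0}]'

```text
clock: 13.25
ee_pos: [0.6158, 0.0463, 0.2511]
eef_rot: [[-0.185, 0.983, 0.003], [0.983, 0.185, 0.001], [0.0, 0.003, -1.0]]
ft_force: [-0.3, 0.6, -4.9]
width: 0.0146
grip_force: 78.4
```

Run:
```python
from h import *
import cv2
a=manip.read_camera('scene')[80:300,150:340];b=manip.read_camera('side')[80:300,160:350]
cv2.imwrite('pics/f8.png',cv2.resize(np.hstack([a,b])[:,:,::-1],(798,462),interpolation=2))
```

```text
(no output)
```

View pics/f8.png

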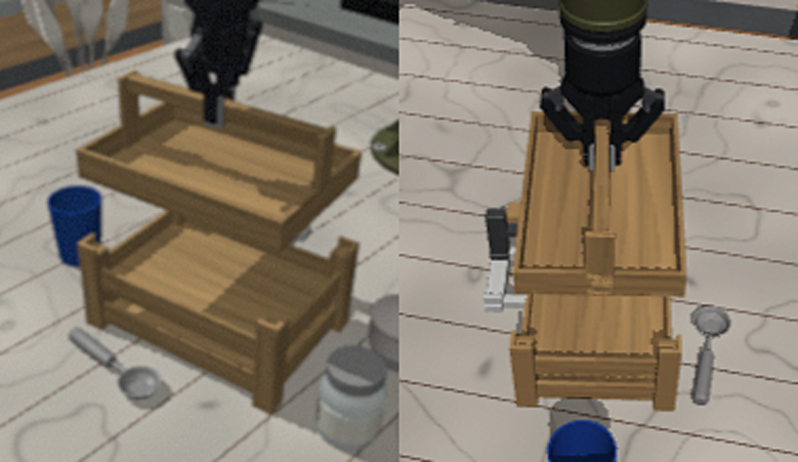

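The tray hangs level above the organizer, with the gripper on the bar at (215,105) in the left half and (600,155) in the right. The catch is at the open end near (497,235), and the cup, bowl, jar and spoon are where they were.

```bash
python3 -c "
from station import manip
print(manip.close_job())"
```

```text
the job is handed in; nothing more can be done
None
```

The catch is fully open against its end stop, and the tray is held level and still about 10 cm above the organizer with nothing else disturbed; the job is handed in (about 13 s of the 48 s used).

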